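# Lay out the plate-loading row

## Robot

A 6-joint arm with a two-finger parallel gripper is mounted at the origin on a cart in front of the work surface, level with it; the furniture and walls round the work are solid. World frame = base frame: x ahead of the robot, y to its left, z up, the work surface at z = 0. Lengths are in m, angles in rad, forces in N, time in s.
With the tool pointing down it reaches from about 0.3 to 0.85 m from the base axis. Payload 4.2 kg.
Tool frame: the origin (TCP) lies midway between the tips of the shut fingers; the grasp point (between the pads) lies 19 mm behind it; z points along the fingers, y is the line along which they close (so a half turn about z gives the same grasp; the last joint's range is limited). The gripper opens to 91 mm and grips with 3 to 60 N. Pads are 32 mm wide; open, the fingers measure 118 mm over their backs; the gripper's body (76 mm by 178 mm) begins 60 mm behind the grasp point.
Start: joints at [-1.241, 0.32, 1.565, -0, 1.257, -0.02], TCP at [0.197, -0.54, 0.214] pointing down, gripper open.
Joint ranges: [-3.11, 3.11], [-0.84, 2.01], [0.21, 2.61], [-1.34, 4.49], [0.05, 2.63], [-2.56, 2.56]. Speed limits (rad/s): [2.57, 2.57, 3.14, 3.14, 3.14, 3.14].

## Interface

Orientations are given as a unit quaternion [x, y, z, w].
In Python, from plant import state, read_camera, calibration, hand_in, search_frame, outline_of, tip_of gives the robot as it stands.
- The arm moves only by the tool move_arm, never from a script. Its argument "increments" is a list of rows, each a list of 2 entries, a list of its own where there are three numbers: the shift along the world's x, y, z in cm, then the turn, a rotation vector about the world's x, y, z in degrees. In form: [[[x, y, z], [ax, ay, az]], ...]. A call has 1 to 10 rows; each row is the pose to reach, as a shift and turn from the pose commanded when the call began; what a row does not reach only later rows make up. A row lasts 1/8 s, in which the tool goes at most 62.5 mm and 10.7 degrees, less where a joint would pass 70% of its speed; a pose out of reach is approached as far as the arm can. A call with a gripper value outside its range is refused whole. "grip" is the gripper command: -1 is fully open, 1 is shut, values between are in proportion, set as the call begins (left out, the last holds). The fingers move at their own pace and stop on an object; "grip_force" is the grip in N (left out, the last holds). Time passes only in rows, so rows that repeat a pose let the fingers close. It gives the time, the measured TCP pose, the force, the opening and the grip force at its end, in the units of the state.
- state(): the state, without advancing time (a new reading comes with each control period).
- read_camera(name): name is "scene" or "top"; returns (picture, depth): 420x560x3 uint8, blue, green, red; 420x560 float32, m along the optical axis (not along the pixel's ray), 0 where there is no reading.
- calibration(name): a dict with "fx", "fy", "cx", "cy" (pixels), "cam_to_world" (4x4, takes a point from camera to world coordinates). Camera axes: x right, y up, looking along -z (the intrinsics and any distortion apply to the point x, -y, -z); pixel columns grow to the right and rows downward; lengths in m; the calibration is good to about 2 mm. A picture is of the moment at which its call begins. calibration takes no time and is no camera call.
- hand_in(): hands the job in; it is judged then, once.
Trained networks look in the newest picture that a camera, given by its name, has taken for a name from the list of things; names that differ only in an ending like _2 or _b are one class to them, and where a whole thing is asked for, a point or a joint stands for the part that bears it (a point fixed in the world has none). Each returns a list of dicts, best first, with "p" (0 to 1); they miss things now and then, are a little off and sometimes report something else, mostly with a low value. They report only what shows in the picture. A call takes as long as a camera call.
- search_frame(camera, target): "pixel" ([column, row] in pixels, amid what is visible of it).
- outline_of(camera, target): "mask" (420x560 bool, what is visible of it) and "pixel" ([column, row] in pixels, amid what is visible of it).
- tip_of(camera, target): "pixel" ([column, row] in pixels: a listed point, or the origin of a listed thing).
The state is a dict: "time_s": time; "qpos": joint angles; "dq": joint speeds; "tau": joint torques, N m; "position": TCP position; "orientation": TCP orientation; "ft_force": force on the tool from outside, world axes, zero at the start; "torque": the same for the moment, N m; "width": finger opening in m; "gripper_force": force on a finger pad.
Only numpy, scipy, OpenCV 4.12 (cv2) and the standard library are available. Lean on these libraries where they do the work, as an engineer would, in place of code of your own. Each camera call takes 0.05 s, during which the arm holds its last target. There are 200 camera calls.

## Task

Set out the row on the blue work mat for loading the plate: lay the PCR tube strip on the middle of the white well plate, lengthwise with the plate; lay the red marker across the middle of the yellow note pad, pointing along the row of things on the mat; stand the blue-capped bottle upright in the printed ring between plate and pad; and set the timer, display up, in the printed rectangle at the right-hand end of the mat, squared up with it. Leave the blue marker and the tape roll where they are.

Things in the scene. Friction and masses are not known exactly. Their poses are not given: they have to be found in the camera images.
- plate: white 96-well plate, fixed on the mat at one side of the ring or the other (plate and pad swap). 85 mm (its x) by 127 mm (its y, lengthwise, along the row); flat top 15 mm above its origin, which is the centre of its underside. z up
- pad: pad of yellow notes, fixed on the mat at the other side of the ring. 76 x 76 mm, flat top 12 mm above its origin, which is the centre of its underside; its y axis runs along the row, z up
- ring_spot (a point): centre of the white ring, 74 mm across, printed on the blue mat exactly half-way between plate and pad (120 mm from the centre of each). The mat is fixed, 100 mm (x) by 485 mm (y) and 2 mm thick; this point is on its top, 2 mm above the worktop. y points along the row to the robot's left, z up
- box_spot (a point): centre of the white rectangle, 68 mm (x) by 82 mm (y), printed on the mat at its right-hand end (the robot's right), in line with ring, plate and pad and 240 mm from the ring's centre. On the mat's top, 2 mm above the worktop; y along the row to the left, z up
- strip_centre (a point): white strip of eight PCR tubes, 20 mm (x) by 71 mm (y, its length) and 7 to 8 mm high, lying loose on the worktop in front of the mat. The point is its centre, 3.5 mm above its underside; z up. Grasp across x, 20 mm. About 15 g
- red_marker_centre (a point): white marker pen with a red cap, lying loose, 130 mm long (y), 13 mm across (x) and 13 mm high; does not roll. The point is its centre, 7 mm above its underside; z up. About 20 g
- bottle_centre (a point): white bottle with a blue screw cap and a green band, standing loose, 60 mm across and 116 mm tall; body up to 80 mm above its foot, then the cap, up to 112 mm, 33 mm across between flats that face its x and y. The point is on its axis, 58 mm above its foot; z up. Grasp the cap from above, along its x or y. About 150 g
- timer_centre (a point): white bench timer with a grey display, lying loose with the display up, 58 mm (x) by 72 mm (y) and 19 to 21 mm high. The point is its centre, 10.5 mm above its underside; z up. Grasp across x, 58 mm. About 80 g
- blue_marker: bystander: white marker pen with a blue cap, 130 x 13 x 13 mm, loose, to the right of the work. Origin at the centre of its underside. Not to be moved
- tape: bystander: roll of green labelling tape, 75 mm across, 19 mm high, loose, to the right of the work. Origin at the centre of its underside. Not to be moved

How it is judged:
At the end, for the whole second after the job is handed in: Strip on the plate and red marker on the pad, each within 15 mm of its centre on both axes and 0.25 rad of the row; bottle upright on the mat within 15 mm of the ring's centre; timer flat on the mat within 13 mm of the rectangle's centre on both axes and 0.2 rad of square; all at rest (x of strip_centre in the frame of plate between -0.015 and 0.015 m and y of strip_centre in the frame of plate between -0.015 and 0.015 m and z of strip_centre in the frame of plate between 0.012 and 0.027 m and angle between the y axis of strip_centre and the y axis of plate, either way round below 0.25 rad and x of red_marker_centre in the frame of pad between -0.015 and 0.015 m and y of red_marker_centre in the frame of pad between -0.015 and 0.015 m and z of red_marker_centre in the frame of pad between 0.012 and 0.027 m and angle between the y axis of red_marker_centre and the y axis of pad, either way round below 0.25 rad and horizontal distance between bottle_centre and ring_spot below 0.015 m and angle between each of bottle_centre, timer_centre's own z axis and vertical below 0.1 rad and height (world z) of bottle_centre below 0.068 m and x of timer_centre in the frame of box_spot between -0.013 and 0.013 m and y of timer_centre in the frame of box_spot between -0.013 and 0.013 m and angle between the y axis of timer_centre and the y axis of box_spot, either way round below 0.2 rad and height (world z) of timer_centre below 0.02 m and linear speed of each of strip, red_marker, bottle, timer below 0.02 m/s); the robot touches nothing.
It fails at once if the blue marker or the tape roll is moved by more than 20 mm (distance of any of blue_marker, tape from where it was at the start of the episode above 0.02 m).
It also fails if it takes over 90 s, if anything falls off the work surface, if the arm or the gripper's body presses on something with over 40 N, if the wrist force passes 120 N, or if a joint passes its speed limit or range.

## Working session

There is one attempt and no reset: what is moved stays moved. The work goes in short steps, Python scripts to look and compute and a tool call to move; the robot and the scene stay as the last step left them, time stands still between calls to the robot, and variables do not carry over. Pictures are saved under pics/ and viewed, at most 14 in all, crops included, and the job is handed in when it is done.

Besides the shell and the picture viewer there is one more tool, called by a JSON object that holds its "name" and its "arguments", one argument or row to a line. move_arm: Moves the arm, as the interface text tells. Its arguments: {"type":"object","properties":{"increments":{"type":"array"},"grip":{"type":"number"},"grip_force":{"type":"number"}},"required":["increments"]}

```bash
mkdir -p pics; ls
python3 - <<'E'
from plant import *
import cv2,numpy as np
for n in("top","scene"):
    p,d=read_camera(n); cv2.imwrite(f"pics/{n}0.png",p); np.save(f"{n}_d.npy",d); np.save(f"{n}_p.npy",p)
    c=calibration(n); print(n,c)
    for t in["plate","pad","ring_spot","box_spot","strip_centre","red_marker_centre","bottle_centre","timer_centre","blue_marker","tape"]:
        print(t,[(np.round(r["pixel"]),round(r["p"],2)) for r in tip_of(n,t)[:2]])
print(state())
E
```

```text
pics
top {'fx': 418.23848194149826, 'fy': 418.23848194149826, 'cx': 275.84835698023215, 'cy': 216.05300407182867, 'cam_to_world': array([[ 0.02504488,  0.9850634 , -0.17036092,  0.36870883],
       [-0.99966186,  0.02587015,  0.00262579, -0.22272734],
       [ 0.00699383,  0.17023755,  0.98537823,  0.9721832 ],
       [ 0.        ,  0.        ,  0.        ,  1.        ]])}
plate []
pad [(array([259., 198.]), 0.73)]
ring_spot [(array([208., 192.]), 0.57)]
box_spot [(array([308., 209.]), 0.92)]
strip_centre [(array([336., 265.]), 0.51)]
red_marker_centre [(array([143., 261.]), 0.54)]
bottle_centre [(array([203., 262.]), 0.75)]
timer_centre [(array([274., 268.]), 0.84)]
blue_marker [(array([412., 243.]), 0.5)]
tape [(array([388., 192.]), 0.88)]
scene {'fx': 530.1930346915213, 'fy': 530.1930346915213, 'cx': 285.9577152862653, 'cy': 218.8835951270335, 'cam_to_world': array([[ 0.81920895,  0.29974716, -0.4889257 , -0.04704187],
       [-0.57310703,  0.39652353, -0.71715927, -1.07326819],
       [-0.02109591,  0.86771005,  0.49662283,  0.6505685 ],
       [ 0.        ,  0.        ,  0.     
[... 408 characters left out ...]
8., 290.]), 0.93)]
{'time_s': 1.1, 'qpos': array([-1.24101853e+00,  3.19589699e-01,  1.56450040e+00,  1.28705570e-05,
        1.25737620e+00, -1.99640928e-02]), 'dq': array([-0.00102443, -0.00242014, -0.00205223, -0.0015322 , -0.00200568,
       -0.00077814]), 'tau': array([ 3.68510182e-04, -4.12354195e+01, -2.32234007e+01,  7.30979489e-02,
        3.79403180e-02,  1.66891209e-05]), 'position': array([ 0.19705823, -0.54020316,  0.21398171]), 'orientation': array([9.84749343e-01, 1.73979100e-01, 1.57966193e-05, 6.14795564e-05]), 'ft_force': array([-0.40583995, -0.27291954, -0.13475194]), 'torque': array([0.04819964, 0.01848141, 0.00636437]), 'gripper_force': 0.0, 'width': 0.09139768878541933}
```

Run:
```python
import cv2
a=cv2.imread("pics/top0.png")
cv2.imwrite("pics/top1.png",cv2.resize(a[150:330,100:450],None,fx=2.28,fy=2.28,interpolation=cv2.INTER_CUBIC))
```

```text
(no output)
```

View pics/top1.png

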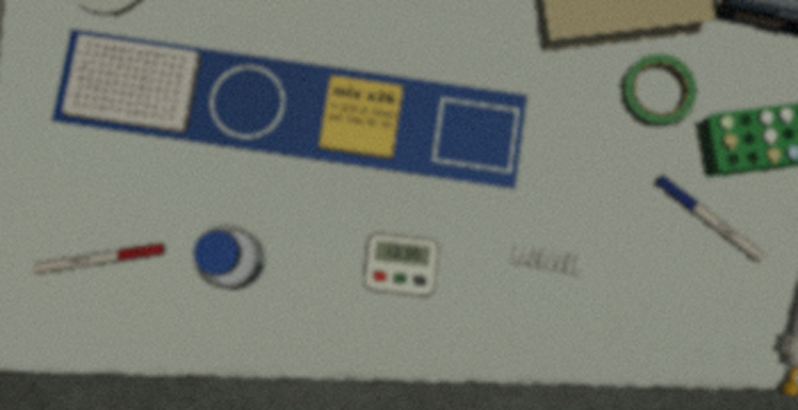

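View pics/scene0.png

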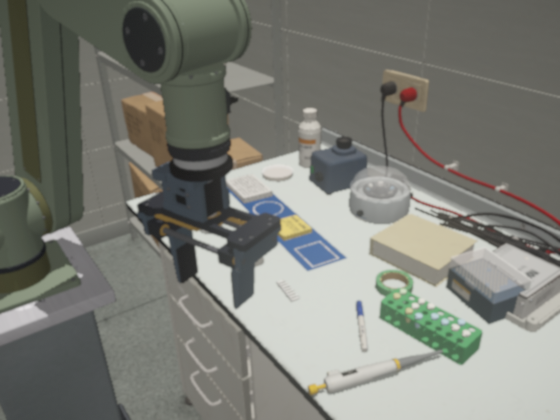

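The top picture shows the mat tilted slightly: plate at left (~(157,187)), ring (208,195), pad (258,200), rectangle (308,209). In front of it are the marker (143,263), bottle (203,262), timer (275,265) and strip (339,264). The bystanders are on the right. In the scene picture the arm hides the bottle and red marker.

```bash
cat > h.py <<'E'
from plant import *
import cv2,numpy as np
def ray(n,px,z):
    c=calibration(n);px=np.atleast_2d(np.array(px,float));M=c["cam_to_world"]
    d=np.c_[(px[:,0]-c["cx"])/c["fx"],-(px[:,1]-c["cy"])/c["fy"],-np.ones(len(px))]@M[:3,:3].T
    o=M[:3,3]; return (o+d*((z-o[2])/d[:,2])[:,None])[:,:2]
def rect(n,mask,z,big=True):
    m=mask.astype(np.uint8)
    if big: # largest component
        k,l,s,_=cv2.connectedComponentsWithStats(m); m=(l==1+np.argmax(s[1:,4])).astype(np.uint8)
    v,u=np.nonzero(m); w=ray(n,np.c_[u,v],z)*1000
    (c,(a,b),t)=cv2.minAreaRect(w.astype(np.float32))
    if a>b: t-=90   # t+90 = direction of long axis -> yaw of y from world y = t
    t=(t+90)%180-90
    return np.round([c[0],c[1],min(a,b),max(a,b),t],1),np.round(w.mean(0),1)
E
python3 - <<'E'
from h import *
p,d=read_camera("top")
hsv=cv2.cvtColor(p,cv2.COLOR_BGR2HSV)
print("mat",rect("top",(cv2.inRange(hsv,(100,90,30),(130,255,255))>0),.002))
print("yel",rect("top",(cv2.inRange(hsv,(18,100,80),(35,255,255))>0),.014))
for t,z in[("plate",.017),("pad",.014),("strip_centre",.006),("red_marker_centre",.008),("bottle_centre",.112),("timer_centre",.02),("blue_marker",.007),("tape",.019)]:
    for r in outline_of("top",t)[:2]:
        if r["p"]>.25: print(t,round(r["p"],2),r["mask"].sum(),*rect("top",r["mask"],z))
for t,z in[("ring_spot",.002),("box_spot",.002),("strip_centre",.0035),("red_marker_centre",.007),("bottle_centre",.058),("timer_centre",.0105),("pad",.002)]:
    for r in tip_of("top",t)[:1]: print(t,r["p"],ray("top",r["pixel"],z)*1000)
# cap blob
m=cv2.inRange(hsv,(100,90,30),(130,255,255)); m[:240]=0; m[:, :170]=0; m[:,240:]=0
print("cap",rect("top",m>0,.112))
v,u=np.nonzero(m); 
r=p[240:285,180:225]; cv2.imwrite("pics/cap.png",cv2.resize(r,None,fx=12,fy=12,interpolation=cv2.INTER_CUBIC))
print(d[262,200],d[265,143],state()["time_s"])
# depth heights
c=calibration("top");M=c["cam_to_world"]
vv,uu=np.mgrid[:420,:560];P=np.stack([(uu-c["cx"])/c["fx"]*d,-(vv-c["cy"])/c["fy"]*d,-d],-1)@M[:3,:3].T+M[:3,3]
b=(P[...,2]>.1)&(P[...,2]<.125)&(d>0)&(uu<240)&(vv>230)
q=P[b]*1000;print("capdepth",len(q),q.mean(0),q.min(0),q.max(0),cv2.minAreaRect(q[:,:2].astype(np.float32)))
E
```

```text
mat (array([ 579.5, -108. ,   96.5,  480.7,   -6.9]), array([ 571.1, -143.3]))
yel (array([ 569.6, -182.5,   74.2,   75.7,   82.9]), array([ 569.6, -182.4]))
plate 0.69 1972 [596.5  54.5  86.8 130.2  -7.4] [596.1  54.6]
pad 0.61 1114 [ 570.  -181.2   78.8   82.4   82.7] [ 569.4 -181.5]
strip_centre 0.56 5595 [ 577.3 -107.1  103.6  484.9   -6.9] [ 568.9 -155.8]
strip_centre 0.46 172 [ 425.3 -373.3   14.7   66.1   -7.5] [ 425. -373.]
red_marker_centre 0.74 313 [417.4  75.9  12.8 129.   10.6] [417.6  75.5]
red_marker_centre 0.45 2048 [599.   56.8  91.6 135.2  -6.3] [599.   57.1]
bottle_centre 0.68 701 [417.1 -71.2  55.   63.6   1.4] [416.5 -70.8]
timer_centre 0.97 814 [ 419.1 -226.5   59.1   74.4   -4.5] [ 418.4 -227.1]
blue_marker 0.78 246 [ 474.9 -537.8   13.   124.5  -36.6] [ 477.6 -534.1]
tape 0.85 503 [ 603.7 -487.6   72.8   75.1   89.2] [ 603.9 -488.6]
ring_spot 0.97 [[584.22772908 -59.0540389 ]]
box_spot 0.82 [[ 555.69562894 -296.08452876]]
strip_centre 0.44 [[ 428.7161052  -374.47365445]]
red_marker_centre 0.67 [[422.57172345  74.21123719]]
bottle_centre 0.95 [[425.63852618 -62.81124357]]
timer_centre 0.8 [[ 418.90485221 -228.54469583]]
pad 0.93 [[ 584.53749936 -189.32843736]]
cap (array([421.8, -61.8,  36.8,  36.9, -86.9]), array([420.8, -61.2]))
0.85106593 0.95566815 1.9
capdepth 432 [348.50050513 -34.72474189 114.60396062] [115.60239907 -80.07066262 100.17970834] [440.1380987  105.72167546 124.82699452] ((258.3228454589844, -21.36717987060547), (108.45500183105469, 366.49737548828125), 64.80046081542969)
```

View pics/cap.png

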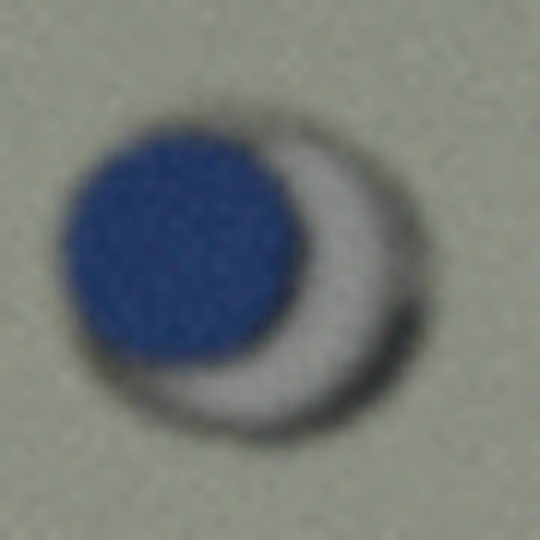

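Cap centre is about (421,-61.5) mm and the networks agree with the picture. The second strip candidate is the real one. I'll move above the strip first, then refine the ring and box while there.

{"name": "move_arm", "arguments": {
  "increments": [
    [[22.9,16.7,-10.4],[0,0,62.5]],
    [[22.9,16.7,-10.4],[0,0,62.5]],
    [[22.9,16.7,-10.4],[0,0,62.5]],
    [[22.9,16.7,-10.4],[0,0,62.5]],
    [[22.9,16.7,-10.4],[0,0,62.5]],
    [[22.9,16.7,-10.4],[0,0,62.5]],
    [[22.9,16.7,-10.4],[0,0,62.5]],
    [[22.9,16.7,-10.4],[0,0,62.5]],
    [[22.9,16.7,-10.4],[0,0,62.5]]
  ],
  "grip": 0,
  "grip_force": 12
}}

```text
time_s: 3.02
position: [0.4257, -0.3738, 0.1103]
orientation: [0.752, 0.659, 0.0, 0.0]
ft_force: [0.1, 0.1, -0.5]
width: 0.0457
gripper_force: 0.0
```

Run:
```python
from h import *
p=np.load("top_p.npy"); 
from itertools import product
hsv=cv2.cvtColor(p,cv2.COLOR_BGR2HSV)
lo=(hsv[...,1]<105)
for n,(u0,u1,v0,v1) in{"ring":(190,227,176,214),"box":(287,332,189,230)}.items():
    for th in(100,130):
        m=(hsv[...,1]<th); k=np.zeros_like(m);k[v0:v1,u0:u1]=m[v0:v1,u0:u1]
        # keep component closest to spot centre extents
        kk,l,s,c=cv2.connectedComponentsWithStats(k.astype(np.uint8))
        for i in range(1,kk):
            if s[i,4]>60: print(n,th,s[i],rect("top",l==i,.002))
s=state();print(s["time_s"],s["position"],s["orientation"],s["width"])
```

```text
ring 100 [191 178  35  34 354] (array([584.4, -63.1,  80.2,  80.9,   1.5]), array([585.1, -63.4]))
ring 130 [191 177  36  35 455] (array([585.6, -64. ,  82.6,  83.2,   1.5]), array([585.6, -63.6]))
box 100 [289 189  43  41 627] (array([ 5.569e+02, -3.057e+02,  9.650e+01,  9.900e+01,  1.000e-01]), array([ 557.1, -317.3]))
box 130 [288 189  44  41 762] (array([ 5.569e+02, -3.046e+02,  9.660e+01,  1.012e+02,  1.000e-01]), array([ 557.4, -315. ]))
box 130 [287 226  27   4  65] (array([ 510.7, -282.6,    7.1,   60.9,    1.5]), array([ 509.2, -274.6]))
3.025 [ 0.42569538 -0.37376311  0.1103227 ] [7.52377356e-01 6.58732260e-01 6.70293897e-05 3.46013993e-04] 0.04569706400963873
```

{"name": "move_arm", "arguments": {
  "increments": [
    [[0,0,-5],[0,0,0]],
    [[0,0,-9],[0,0,0]],
    [[0,0,-10.2],[0,0,0]],
    [[0,0,-10.7],[0,0,0]],
    [[0,0,-10.7],[0,0,0]]
  ]
}}

```text
time_s: 3.65
position: [0.4267, -0.374, 0.004]
orientation: [0.752, 0.659, 0.0, 0.001]
ft_force: [0.7, 0.3, -0.1]
width: 0.0459
gripper_force: 0.0
```

{"name": "move_arm", "arguments": {
  "increments": [
    [[0,0,0],[0,0,0]],
    [[0,0,0],[0,0,0]],
    [[0,0,0],[0,0,0]],
    [[0,0,0],[0,0,0]],
    [[0,0,0],[0,0,0]],
    [[0,0,0],[0,0,0]]
  ],
  "grip": 1
}}

```text
time_s: 4.4
position: [0.4264, -0.3734, 0.0035]
orientation: [0.752, 0.66, 0.0, 0.0]
ft_force: [-0.1, 1.2, 5.3]
width: 0.0198
gripper_force: 12.0
```

{"name": "move_arm", "arguments": {
  "increments": [
    [[0,0,3],[0,0,0]],
    [[0,0,8],[0,0,0]],
    [[0,0,12],[0,0,0]],
    [[0,0,16],[0,0,0]],
    [[0,0,16],[0,0,0]]
  ]
}}

```text
time_s: 5.03
position: [0.4275, -0.3745, 0.166]
orientation: [0.752, 0.66, 0.0, 0.003]
ft_force: [-0.6, -1.0, -0.4]
width: 0.0197
gripper_force: 12.0
```

{"name": "move_arm", "arguments": {
  "increments": [
    [[2.2,5.4,0],[0,0,0]],
    [[4.3,10.8,0],[0,0,0]],
    [[6.5,16.2,0],[0,0,0]],
    [[8.7,21.6,0],[0,0,0]],
    [[10.8,26.8,0],[0,0,0]],
    [[13,32.2,0],[0,0,0]],
    [[15.2,37.6,0],[0,0,0]],
    [[17.3,42.9,0],[0,0,0.5]],
    [[17.3,42.9,-3],[0,0,0.5]],
    [[17.3,42.9,-6],[0,0,0.5]]
  ]
}}

```text
time_s: 6.28
position: [0.5983, 0.0568, 0.1005]
orientation: [0.748, 0.664, -0.001, -0.001]
ft_force: [0.2, 0.2, -0.8]
width: 0.0201
gripper_force: 12.0
```

Run:
```python
from h import *
p,d=read_camera("top"); s=state();print(s["time_s"],s["position"],s["orientation"],s["width"])
cv2.imwrite("pics/s1.png",cv2.resize(p[140:290,90:290],None,fx=4,fy=4,interpolation=cv2.INTER_CUBIC))
```

```text
6.325 [0.59518322 0.05614693 0.09615203] [ 0.74829486  0.66334383 -0.00439526 -0.00323275] 0.01980175839639335
```

View pics/s1.png

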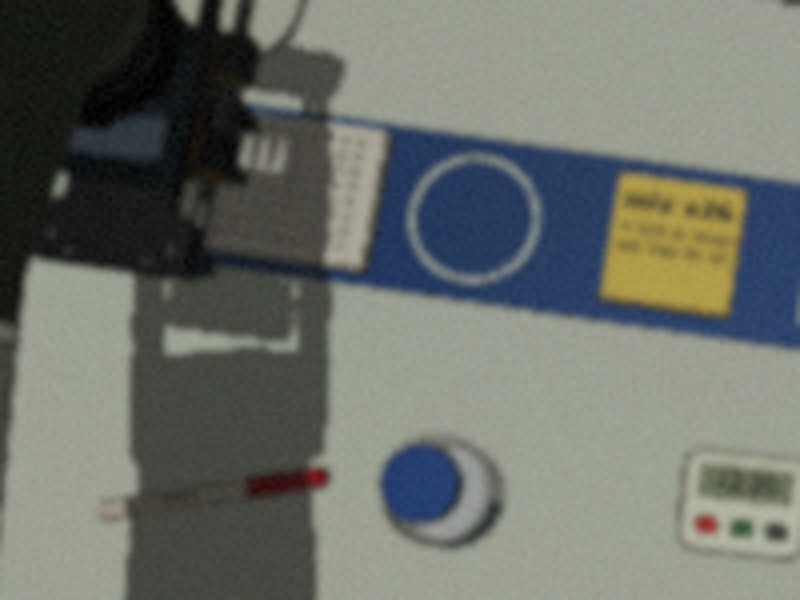

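The picture shows the strip held over the plate, well lined up. Lower and release.

{"name": "move_arm", "arguments": {
  "increments": [
    [[0,0,-3],[0,0,0]],
    [[0,0,-6],[0,0,0]],
    [[0,0,-7.5],[0,0,0]],
    [[0,0,-8.2],[0,0,0]],
    [[0,0,-8.2],[0,0,0]],
    [[0,0,-8.2],[0,0,0]]
  ]
}}

```text
time_s: 7.08
position: [0.5998, 0.0558, 0.0218]
orientation: [0.749, 0.663, 0.001, 0.001]
ft_force: [0.2, -0.1, -0.5]
width: 0.02
gripper_force: 12.0
```

{"name": "move_arm", "arguments": {
  "increments": [
    [[0,0,0],[0,0,0]],
    [[0,0,0],[0,0,0]],
    [[0,0,0],[0,0,0]],
    [[0,0,2],[0,0,0]],
    [[0,0,7],[0,0,0]],
    [[0,0,13],[0,0,0]],
    [[0,0,13],[0,0,0]]
  ],
  "grip": 0
}}

```text
time_s: 7.95
position: [0.6024, 0.0561, 0.1566]
orientation: [0.749, 0.663, 0.005, 0.004]
ft_force: [0.7, 0.2, -0.9]
width: 0.0459
gripper_force: 0.0
```

{"name": "move_arm", "arguments": {
  "increments": [
    [[-6,0.6,0],[0,0,9]],
    [[-12,1.3,0],[0,0,17.6]],
    [[-18.1,2,0],[0,0,17.6]],
    [[-18.1,2,-5],[0,0,17.6]],
    [[-18.1,2,-9],[0,0,17.6]],
    [[-18.1,2,-13],[0,0,17.6]],
    [[-18.1,2,-14.5],[0,0,17.6]],
    [[-18.1,2,-14.6],[0,0,17.6]],
    [[-18.1,2,-14.6],[0,0,17.6]]
  ]
}}

```text
time_s: 9.07
position: [0.4182, 0.0758, 0.0051]
orientation: [0.638, 0.77, 0.0, 0.0]
ft_force: [-0.3, -0.6, 0.1]
width: 0.0454
gripper_force: 0.0
```

{"name": "move_arm", "arguments": {
  "increments": [
    [[0,0,0],[0,0,0]],
    [[0,0,0],[0,0,0]],
    [[0,0,0],[0,0,0]],
    [[0,0,0],[0,0,0]],
    [[0,0,0],[0,0,0]],
    [[0,0,0],[0,0,0]],
    [[0,0,0],[0,0,0]]
  ],
  "grip": 1
}}

```text
time_s: 9.95
position: [0.4183, 0.0758, 0.0052]
orientation: [0.638, 0.77, 0.0, 0.0]
ft_force: [-0.4, 0.5, 6.2]
width: 0.0129
gripper_force: 12.0
```

{"name": "move_arm", "arguments": {
  "increments": [
    [[0,0,3],[0,0,0]],
    [[0,0,8],[0,0,0]],
    [[0,0,13],[0,0,0]],
    [[0,0,17],[0,0,0]],
    [[0,0,17],[0,0,0]]
  ]
}}

```text
time_s: 10.58
position: [0.42, 0.0761, 0.1775]
orientation: [0.638, 0.77, 0.003, 0.002]
ft_force: [0.1, -0.9, -0.4]
width: 0.013
gripper_force: 12.0
```

{"name": "move_arm", "arguments": {
  "increments": [
    [[3,-5.2,0],[0,0,-6]],
    [[6,-10.3,0],[0,0,-12]],
    [[9.1,-15.5,0],[0,0,-17.6]],
    [[12.2,-20.6,0],[0,0,-17.6]],
    [[15.2,-25.8,0],[0,0,-17.6]],
    [[15.2,-25.8,-5],[0,0,-17.6]],
    [[15.2,-25.8,-10],[0,0,-17.6]],
    [[15.2,-25.8,-14],[0,0,-17.6]],
    [[15.2,-25.8,-15.5],[0,0,-17.6]],
    [[15.2,-25.8,-15.5],[0,0,-17.6]]
  ]
}}

```text
time_s: 11.82
position: [0.5689, -0.1818, 0.0184]
orientation: [0.749, 0.663, -0.001, -0.001]
ft_force: [-0.7, -0.4, 0.3]
width: 0.0131
gripper_force: 12.0
```

{"name": "move_arm", "arguments": {
  "increments": [
    [[0,0,0],[0,0,0]],
    [[0,0,0],[0,0,0]],
    [[0,0,0],[0,0,0]],
    [[0,0,2],[0,0,0]],
    [[0,0,7],[0,0,0]],
    [[0,0,12],[0,0,0]],
    [[0,0,12],[0,0,0]]
  ],
  "grip": 0
}}

```text
time_s: 12.7
position: [0.5729, -0.1831, 0.145]
orientation: [0.749, 0.663, 0.003, 0.005]
ft_force: [0.4, 0.3, -0.5]
width: 0.0455
gripper_force: 0.0
```

{"name": "move_arm", "arguments": {
  "increments": [
    [[-5,-1.5,0],[0,0,2.5]],
    [[-10,-3,0],[0,0,2.5]],
    [[-15.1,-4.5,0],[0,0,2.5]],
    [[-15.1,-4.5,-2],[0,0,2.5]],
    [[-15.1,-4.5,-6],[0,0,2.5]],
    [[-15.1,-4.5,-10],[0,0,2.5]],
    [[-15.1,-4.5,-13],[0,0,2.5]],
    [[-15.1,-4.5,-13.5],[0,0,2.5]],
    [[-15.1,-4.5,-13.5],[0,0,2.5]]
  ],
  "grip": -1,
  "grip_force": 18
}}

```text
time_s: 13.82
position: [0.4191, -0.2272, 0.005]
orientation: [0.734, 0.679, -0.0, -0.0]
ft_force: [0.4, 1.2, 0.6]
width: 0.0911
gripper_force: 0.0
```

{"name": "move_arm", "arguments": {
  "increments": [
    [[0,0,0],[0,0,0]],
    [[0,0,0],[0,0,0]],
    [[0,0,0],[0,0,0]],
    [[0,0,0],[0,0,0]],
    [[0,0,0],[0,0,0]],
    [[0,0,0],[0,0,0]],
    [[0,0,0],[0,0,0]]
  ],
  "grip": 1
}}

```text
time_s: 14.7
position: [0.4194, -0.2274, 0.0054]
orientation: [0.734, 0.679, 0.0, 0.0]
ft_force: [-1.0, 0.2, 5.8]
width: 0.0583
gripper_force: 18.0
```

{"name": "move_arm", "arguments": {
  "increments": [
    [[0,0,3],[0,0,0]],
    [[0,0,7],[0,0,0]],
    [[0,0,10],[0,0,0]],
    [[0,0,10],[0,0,0]]
  ]
}}

```text
time_s: 15.2
position: [0.4202, -0.2279, 0.1066]
orientation: [0.734, 0.679, 0.001, 0.002]
ft_force: [-0.5, -0.0, -1.1]
width: 0.0583
gripper_force: 18.0
```

{"name": "move_arm", "arguments": {
  "increments": [
    [[4.6,-2.5,0],[0,0,-2.5]],
    [[9.1,-5,0],[0,0,-2.5]],
    [[13.6,-7.4,0],[0,0,-2.5]],
    [[13.6,-7.4,-1],[0,0,-2.5]],
    [[13.6,-7.4,-5],[0,0,-2.5]],
    [[13.6,-7.4,-8.5],[0,0,-2.5]],
    [[13.6,-7.4,-9.7],[0,0,-2.5]],
    [[13.6,-7.4,-9.7],[0,0,-2.5]],
    [[13.6,-7.4,-9.7],[0,0,-2.5]]
  ]
}}

```text
time_s: 16.32
position: [0.5548, -0.301, 0.008]
orientation: [0.749, 0.663, 0.0, -0.0]
ft_force: [0.3, -0.4, -0.3]
width: 0.0574
gripper_force: 18.0
```

{"name": "move_arm", "arguments": {
  "increments": [
    [[0,0,0],[0,0,0]],
    [[0,0,0],[0,0,0]],
    [[0,0,0],[0,0,0]],
    [[0,0,0],[0,0,0]],
    [[0,0,3],[0,0,0]],
    [[0,0,9],[0,0,0]],
    [[0,0,15],[0,0,0]],
    [[0,0,19],[0,0,0]],
    [[0,0,19],[0,0,0]]
  ],
  "grip": -1
}}

```text
time_s: 17.45
position: [0.5568, -0.3022, 0.2023]
orientation: [0.749, 0.663, 0.001, 0.004]
ft_force: [0.1, 0.0, -0.6]
width: 0.091
gripper_force: 0.0
```

Run:
```python
from h import *
p,d=read_camera("top"); s=state();print(s["time_s"],s["position"],s["orientation"],s["width"])
cv2.imwrite("pics/t1.png",cv2.resize(p[150:300,100:350],None,fx=3.2,fy=3.2,interpolation=cv2.INTER_CUBIC))
hsv=cv2.cvtColor(p,cv2.COLOR_BGR2HSV)
m=cv2.inRange(hsv,(100,90,30),(130,255,255)); m[:240]=0; m[:, :170]=0; m[:,240:]=0
print("cap",rect("top",m>0,.112))
p,d=read_camera("scene");cv2.imwrite("pics/sc1.png",cv2.resize(p[120:320,150:400],None,fx=3,fy=3,interpolation=cv2.INTER_CUBIC))
```

```text
17.5 [ 0.55554765 -0.30147592  0.19951636] [7.48707348e-01 6.62898543e-01 5.46530885e-04 1.59045448e-03] 0.0912463067931931Traceback (most recent call last):
  File "<stdin>", line 6, in <module>
  File "h.py", line 10, in rect
    k,l,s,_=cv2.connectedComponentsWithStats(m); m=(l==1+np.argmax(s[1:,4])).astype(np.uint8)
                                                         ~~~~~~~~~^^^^^^^^^
    return _wrapfunc(a, 'argmax', axis=axis, out=out, **kwds)
    return bound(*args, **kwds)
ValueError: attempt to get argmax of an empty sequence
```

View pics/t1.png

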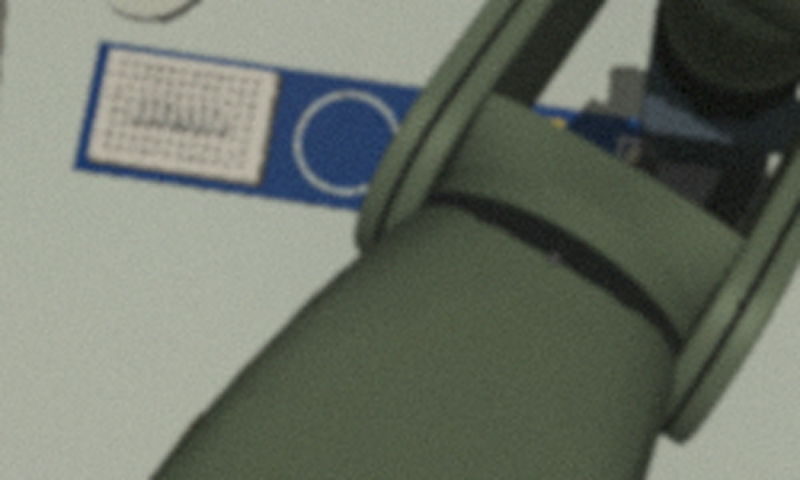

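The strip sits in the middle of the plate at about crop (182,115). The arm hides the bottle, so I'll use its earlier measurement.

{"name": "move_arm", "arguments": {
  "increments": [
    [[-2.7,4.8,0],[0,0,0]],
    [[-5.4,9.6,0],[0,0,0]],
    [[-8,14.4,0],[0,0,0]],
    [[-10.7,19.2,0],[0,0,0]],
    [[-13.4,24,0],[0,0,0]],
    [[-13.4,24,0],[0,0,0]],
    [[-13.4,24,-4],[0,0,0]],
    [[-13.4,24,-8],[0,0,0]],
    [[-13.4,24,-10.5],[0,0,0]],
    [[-13.4,24,-10.9],[0,0,0]]
  ],
  "grip_force": 30
}}

```text
time_s: 18.75
position: [0.4197, -0.0616, 0.0867]
orientation: [0.749, 0.663, -0.002, -0.002]
ft_force: [-0.1, -1.0, 1.0]
width: 0.0912
gripper_force: 0.0
```

{"name": "move_arm", "arguments": {
  "increments": [
    [[0,0,0],[0,0,0]],
    [[0,0,0],[0,0,0]],
    [[0,0,0],[0,0,0]],
    [[0,0,0],[0,0,0]],
    [[0,0,0],[0,0,0]],
    [[0,0,0],[0,0,0]],
    [[0,0,0],[0,0,0]]
  ],
  "grip": 1
}}

```text
time_s: 19.62
position: [0.4212, -0.0613, 0.0891]
orientation: [0.749, 0.663, 0.0, 0.0]
ft_force: [0.6, -0.5, 0.5]
width: 0.0377
gripper_force: 30.0
```

Width is 37.7 mm rather than 33, so the flats are off by around 9°. I'll reopen, turn +9° (the cap's fitted yaw was about +2..3°) and close again.

{"name": "move_arm", "arguments": {
  "increments": [
    [[0,0,0],[0,0,0]],
    [[0,0,0],[0,0,0]],
    [[0,0,0],[0,0,9]],
    [[0,0,0],[0,0,9]]
  ],
  "grip": 0
}}

```text
time_s: 20.12
position: [0.4209, -0.0611, 0.0889]
orientation: [0.695, 0.719, -0.0, -0.0]
ft_force: [0.3, 0.2, -0.2]
width: 0.0456
gripper_force: 0.0
```

{"name": "move_arm", "arguments": {
  "increments": [
    [[0,0,0],[0,0,0]],
    [[0,0,0],[0,0,0]],
    [[0,0,0],[0,0,0]],
    [[0,0,0],[0,0,0]],
    [[0,0,0],[0,0,0]]
  ],
  "grip": 1
}}

```text
time_s: 20.75
position: [0.4211, -0.0612, 0.089]
orientation: [0.694, 0.72, 0.0, 0.0]
ft_force: [0.8, 0.0, -0.4]
width: 0.0328
gripper_force: 30.0
```

{"name": "move_arm", "arguments": {
  "increments": [
    [[0,0,2],[0,0,0]],
    [[0,0,5],[0,0,0]],
    [[4,0,5],[0,0,0]],
    [[8,-0.1,5],[0,0,0]],
    [[12,-0.2,5],[0,0,0]],
    [[15,-0.2,5],[0,0,0]],
    [[16.4,-0.2,5],[0,0,0]],
    [[16.4,-0.2,5],[0,0,0]],
    [[16.4,-0.2,3],[0,0,0]],
    [[16.4,-0.2,3],[0,0,0]]
  ]
}}

```text
time_s: 22.0
position: [0.5823, -0.063, 0.1177]
orientation: [0.694, 0.72, -0.002, -0.002]
ft_force: [-0.5, -0.2, -1.9]
width: 0.033
gripper_force: 30.0
```

Run:
```python
from h import *
s=state();print(s["time_s"],s["position"],s["orientation"],s["width"],s["ft_force"])
p,d=read_camera("scene");cv2.imwrite("pics/sc1.png",cv2.resize(p[120:320,150:400],None,fx=3,fy=3,interpolation=cv2.INTER_CUBIC))
```

```text
22.0 [ 0.58229719 -0.06301687  0.1176854 ] [ 0.69442032  0.71956515 -0.00154715 -0.00200635] 0.03296681804958949 [-0.45407175 -0.24617538 -1.94372573]
```

View pics/sc1.png

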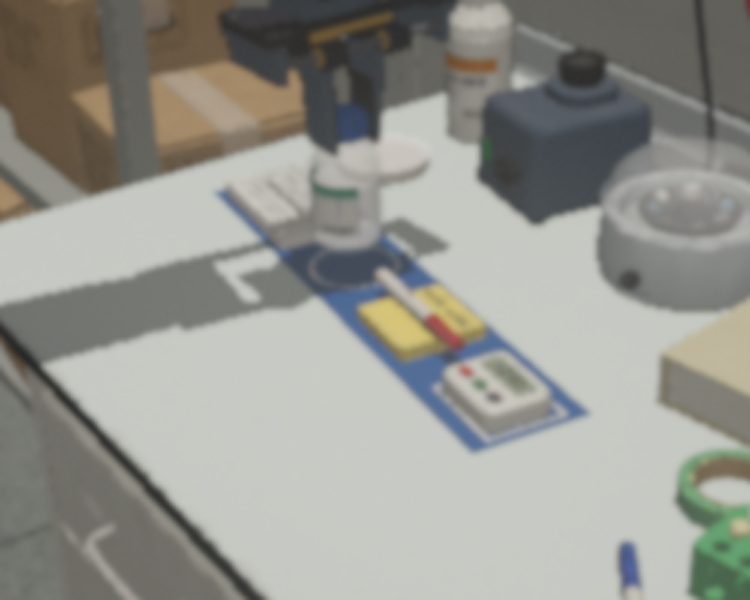

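The picture shows the bottle hanging upright over the ring (crop ~(355,265)), the marker on the pad and the timer in its rectangle. Lower it.

{"name": "move_arm", "arguments": {
  "increments": [
    [[0,0,-1],[0,0,0]],
    [[0,0,-2],[0,0,0]],
    [[0,0,-2.5],[0,0,0]],
    [[0,0,-2.7],[0,0,0]],
    [[0,0,-2.7],[0,0,0]],
    [[0,0,-2.7],[0,0,0]]
  ]
}}

```text
time_s: 22.8
position: [0.5853, -0.0632, 0.0923]
orientation: [0.694, 0.72, 0.0, 0.0]
ft_force: [0.7, 0.1, -3.3]
width: 0.0329
gripper_force: 30.0
```

{"name": "move_arm", "arguments": {
  "increments": [
    [[0,0,0],[0,0,0]],
    [[0,0,0],[0,0,0]],
    [[0,0,0],[0,0,0]],
    [[0,0,2],[0,0,0]],
    [[0,0,5],[0,0,0]],
    [[0,0,10],[0,0,0]],
    [[0,0,12],[0,0,0]]
  ],
  "grip": 0
}}

```text
time_s: 23.68
position: [0.5864, -0.0634, 0.2154]
orientation: [0.694, 0.72, 0.002, 0.002]
ft_force: [0.1, 0.4, -0.4]
width: 0.0458
gripper_force: 0.0
```

{"name": "move_arm", "arguments": {
  "increments": [
    [[-6,0,0],[0,0,0]],
    [[-12,0,0],[0,0,0]],
    [[-18,0,0],[0,0,0]],
    [[-20,6,0],[0,0,0]],
    [[-20,12,0],[0,0,0]],
    [[-20,18,0],[0,0,0]],
    [[-20,24,0],[0,0,0]],
    [[-20,30,0],[0,0,0]],
    [[-20,30,0],[0,0,0]]
  ]
}}

```text
time_s: 24.8
position: [0.3848, 0.2403, 0.212]
orientation: [0.692, 0.722, 0.001, -0.0]
ft_force: [0.1, 0.1, -0.2]
width: 0.0455
gripper_force: 0.0
```

Run:
```python
from h import *
s=state();print(s["time_s"],s["position"])
p,d=read_camera("top");cv2.imwrite("pics/f1.png",cv2.resize(p[150:300,100:350],None,fx=3.2,fy=3.2,interpolation=cv2.INTER_CUBIC))
for t,z in[("plate",.017),("pad",.014),("strip_centre",.022),("red_marker_centre",.022),("bottle_centre",.112),("timer_centre",.022),("blue_marker",.007),("tape",.019)]:
    for r in outline_of("top",t)[:1]: print(t,round(r["p"],2),*rect("top",r["mask"],z))
hsv=cv2.cvtColor(p,cv2.COLOR_BGR2HSV)
for t,z in[("ring_spot",.002),("box_spot",.002),("bottle_centre",.06),("timer_centre",.0125),("strip_centre",.0205),("red_marker_centre",.021)]:
    for r in tip_of("top",t)[:1]: print(t,r["p"],ray("top",r["pixel"],z)*1000)
```

```text
24.8 [0.38484478 0.24026307 0.2119736 ]
plate 0.76 [597.5  53.9  88.5 131.8  -6.7] [596.6  53.8]
pad 0.63 [ 546.2 -179.1   34.4   76.3   -8.5] [ 546.2 -179.2]
strip_centre 0.47 [596.2  55.7  17.1  67.1  -6.1] [595.   59.9]
bottle_centre 0.86 [569.4 -73.3  57.   76.5 -48.3] [568.9 -72.7]
timer_centre 0.77 [ 550.6 -299.6   59.4   71.7   -6.8] [ 550.6 -299.2]
blue_marker 0.88 [ 473.3 -539.7   15.3  129.3  -38.2] [ 473.  -540.6]
tape 0.63 [ 602.7 -487.5   73.9   77.6   45.6] [ 604.  -488.3]
ring_spot 0.75 [[585.23649693 -60.42383213]]
box_spot 0.83 [[ 553.26709    -295.17048188]]
bottle_centre 0.97 [[587.77350665 -66.17227152]]
timer_centre 0.93 [[ 550.59017133 -304.67742208]]
strip_centre 0.51 [[607.61062678  56.40162751]]
red_marker_centre 0.52 [[ 569.41586216 -182.65430255]]
```

View pics/f1.png

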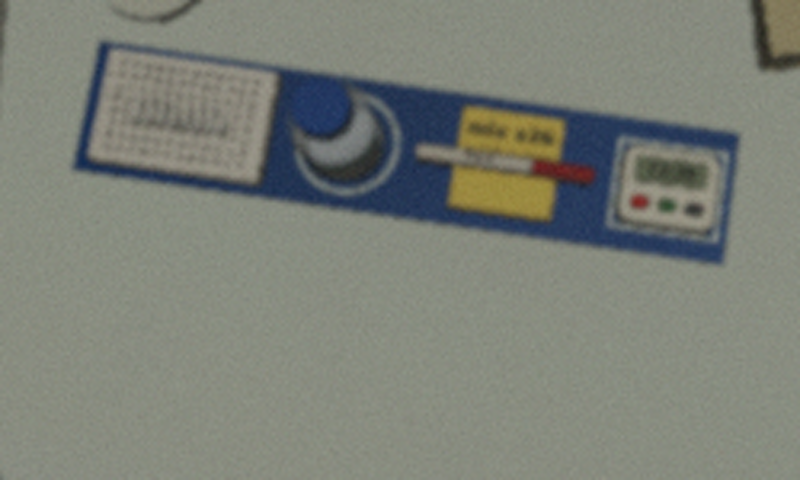

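The final picture shows everything in place: strip centred on the plate (182,117), bottle standing inside the ring, marker across the pad centre (506,164) and timer square in the rectangle. The bystanders haven't moved.

```bash
python3 -c "
from plant import *
print(hand_in())"
```

```text
the job is handed in; nothing more can be done
None
```

The row is set out as asked and handed in at about 25 s of the 90 s limit. The last camera check showed the strip, marker, bottle and timer in place and the blue marker and tape unmoved, but the hand-in gave no verdict.

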